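Extend the tube rack's outrigger leg to its mark and shut the cam lever

ROBOT

A 6-joint arm with a two-finger parallel gripper is mounted at the origin on the work surface. World frame = base frame: x ahead of the robot, y to its left, z up, the work surface at z = 0. Lengths are in mm, angles in rad, forces in N, time in s.
With the tool pointing down it reaches from about 350 to 775 mm from the base axis. Payload 7.3 kg.
Tool frame: the origin (TCP) lies at the very end of the fingers, on their centre line; the grasp point (between the pads) lies 19 mm behind it; z points along the fingers, y is the line along which they close (so a half turn about z gives the same grasp; the last joint's range is limited). The gripper opens to 92 mm and grips with 3 to 60 N. Pads are 19 mm wide; open, the fingers measure 130 mm over their backs; the gripper's body (75 mm by 190 mm) begins 47 mm behind the grasp point.
Start: joints at [1.009, 0.342, 1.524, -0, 1.275, -0.146], TCP at [212.047, 480.293, 226.741] pointing down, gripper open.
Joint ranges: [-2.53, 2.53], [-0.77, 2.02], [0.04, 2.7], [-1, 4.14], [0.28, 2.66], [-3.11, 3.11]. Speed limits (rad/s): [2.57, 2.57, 3.14, 3.14, 3.14, 3.14].

INTERFACE

Orientations are given as [roll, pitch, yaw] about the fixed x, y, z axes, in that order (R = Rz(yaw) Ry(pitch) Rx(roll)).
In Python, from plant import get_obs, vision, workorder gives the robot as it stands.
- The arm moves only by the shell command python3 -m pendant 'ROWS' [OPENING]. ROWS is a JSON object of lists of equal length, an entry for each row: "dp": the shift along the tool's x, y, z in m, a list of three; "rotation": the turn, a rotation vector about the tool's x, y, z in rad, a list of three. A call has 1 to 8 rows; each row is the pose to reach, as a shift and turn from the pose commanded when the call began, along the tool's axes at that moment; what a row does not reach only later rows make up. A row lasts 1/8 s, in which the tool goes at most 62.5 mm and 10.7 degrees, less where a joint would pass 70% of its speed; a pose out of reach is approached as far as the arm can. A call with a gripper value outside its range is refused whole. OPENING is the finger opening in m, from 0 to 0.0918, set as the call begins (- or left out, the last holds). The fingers move at their own pace and stop on an object; the grip force is fixed at half the most. Time passes only in rows, so rows that repeat a pose let the fingers close. It gives the time, the measured TCP pose, the force, the opening and the grip force at its end, in the units of the state.
- get_obs(): the state, without advancing time (a new reading comes with each control period).
- vision.capture(name): name is "side" or "top"; returns a dict with "pixels" (480x640x3 uint8, red, green, blue), "vfov" (degrees; the focal length in pixels is half the picture's height over the tangent of half this angle, whatever the lens; pixels are square), "cx", "cy" (the principal point, pixels), "pose" (4x4, takes a point from camera to world coordinates). Camera axes: x right, y up, looking along -z (the intrinsics and any distortion apply to the point x, -y, -z); pixel columns grow to the right and rows downward; lengths in mm; the calibration is good to about 2 mm. A picture is of the moment at which its call begins. There is no depth.
- workorder.close_job(): hands the job in; it is judged then, once.
The state is a dict: "time": time; "joint_positions": joint angles; "dq": joint speeds; "tau": joint torques, N m; "tool_pos": TCP position; "tcp_rot": TCP orientation; "contact_force": force on the tool from outside, world axes, zero at the start; "moment": the same for the moment, N m; "grip_width": finger opening in mm; "finger_force": force on a finger pad.
Only numpy, scipy, OpenCV 4.12 (cv2) and the standard library are available. Lean on these libraries where they do the work, as an engineer would, in place of code of your own. Each camera call takes 0.05 s, during which the arm holds its last target. There are 200 camera calls.

TASK

Take the brush and sweep the three terracotta bits off the plywood run-board in front of the rack's leg (touch the bits with the brush only), then stand the brush upright on the shelf, clear of the board. Pull the leg out, cam lever still open, until the outer face of its black T foot is level with the red line across the board, and holding it there press the orange cam lever fully shut against the sleeve; do not shut it anywhere else. The cam nut is still slack and a spring draws the leg back, so finish still holding the leg at that line with the lever shut, and leave saucer, pail, funnel and spoon where they are.

Things in the scene. Friction and masses are not known exactly. Their poses are not given: they have to be found in the camera images.
- rack: Wooden rack 80 x 240 mm, 82 mm high, screwed to the shelf, holding three capped clear seed tubes up to 158 mm high. Origin: centre of its underside, at shelf height; its x axis points away from the leg (at yaw 0 away from the robot), z up. The leg comes out along the rack's -x, sliding over an aluminium bar.
- board (a point): Middle of the top of the plywood run-board fixed on the shelf under the leg, in front of the rack: 285 mm long, 140 mm wide, 4 mm thick; in the rack frame x = -320 to -35 mm, y = -70 to +70 mm. Axes as the rack's.
- leg: Sliding leg: grey sleeve 24 mm wide, 30 mm high, 120 mm long, with a black T foot. Origin: centre of the sleeve's rim nearest the rack, 40 mm above the shelf; axes as the rack's, sleeve from x = 0 to -120 mm. Fully in, the origin is at rack x = -55 mm; travel 110 mm outward (-x). A spring (2 N fully in, 5 N fully out, friction 1 N) draws it back in when let go, lever shut or not.
- toe (a point): Middle of the outer face of the leg's T foot, at leg x = -134 mm, 40 mm above the shelf. The foot is a bar 124 mm long across the leg (y +-62 mm), from leg x = -120 to -134 mm and from 6 to 55 mm above the shelf. Its inner face can be hooked from above with open fingers that straddle sleeve and lever.
- mark_line (a point): Red length mark: a red stripe 4 mm wide across the whole run-board, 225 to 265 mm from the rack's origin along its -x, different each time, not movable. This point: its middle, on top of the board; axes as the rack's. The leg is at the mark when the outer face of the T foot (toe) is level with the stripe, seen from above.
- lever (a joint): Orange cam lever on the sleeve's -y side, opening angle in rad: 0 shut, 0.5 stop, starts 0.32 to 0.45. Vertical hinge at leg x -60, y -16 mm; 54 mm long, 7 thick, 24 high, pointing outward; opening swings its tip to -y. Shut, its outer face is at leg y = -22.5 mm: sleeve and lever are 34.5 mm wide together (y +12 to -22.5). Friction: 3 N near the tip moves it; it stays where left.
- lever_tip (a point): Tip of the cam lever, outer face, mid height (40 mm above the shelf); at leg x = -114 mm when shut. Moves with the lever.
- brush: Block brush, loose, 140 g, standing on its stiff black bristles (110 x 26 mm, 30 high); wooden back 116 x 30 mm up to 44 mm, on it a grip ridge 90 mm long (x), 22 mm wide (y), from 44 to 74 mm high. Origin: centre of the underside of the bristles; x along its length, z up. Take the ridge from above across its width.
- bit0: Chunky bit of broken terracotta, about 24 x 18 x 18 mm high, 15 g, lying on the run-board outside the T foot; origin: centre of its underside.
- bit1: Chunky bit of broken terracotta, about 20 x 20 x 18 mm high, 15 g, lying on the run-board outside the T foot; origin: centre of its underside.
- bit2: Chunky bit of broken terracotta, about 26 x 16 x 18 mm high, 15 g, lying on the run-board outside the T foot; origin: centre of its underside.
- saucer: White ceramic saucer, 130 mm across, 18 mm high, loose; origin: centre of its underside. Leave alone.
- pail: Small steel pail with clipped-on lid, 106 mm across, 119 mm high, loose; origin: centre of its underside. Leave alone.
- funnel: Blue plastic funnel standing mouth down, 100 mm across, 100 mm high, loose; origin: centre of its underside. Leave alone.
- spoon: Bamboo spoon, 200 mm long (x), lying on the shelf, loose; origin: mid-length on its underside. Leave alone.

How it is judged (in metres and radians):
On the way, in this order (a step that is already met when the one before it is completed fails the run):
1. all three bits are off the run-board, the brush held, the leg still in ((y of bit0 in the frame of rack above 0.075 m or y of bit0 in the frame of rack below -0.075 m or x of bit0 in the frame of rack below -0.325 m) and height (world z) of each of bit0, bit1, bit2 below 0.03 m and (y of bit1 in the frame of rack above 0.075 m or y of bit1 in the frame of rack below -0.075 m or x of bit1 in the frame of rack below -0.325 m) and (y of bit2 in the frame of rack above 0.075 m or y of bit2 in the frame of rack below -0.075 m or x of bit2 in the frame of rack below -0.325 m) and contact force between the fingers and brush above 1 N and distance of leg from where it was at the start of the episode below 0.012 m), for 0.1 s.
2. brush standing down clear of the board; leg pulled out to the mark with the lever still open (height (world z) of brush below 0.008 m and angle between brush's own z axis and vertical below 0.15 rad and contact force between the fingers and brush below 0.3 N and (y of brush in the frame of rack above 0.085 m or y of brush in the frame of rack below -0.085 m or x of brush in the frame of rack below -0.335 m) and x of toe in the frame of mark_line between -0.005 and 0.005 m and value of joint lever above 0.2 rad), for 0.2 s.
At the end, for the whole second after the job is handed in: Bits off the run-board (centres 5 mm past its edge), brush standing upright on the shelf off the board, released; T foot's outer face within 5 mm of the red line, lever within 0.06 rad of shut, fingers still holding leg and lever (over 2 N) through the last second ((y of bit0 in the frame of rack above 0.075 m or y of bit0 in the frame of rack below -0.075 m or x of bit0 in the frame of rack below -0.325 m) and height (world z) of each of bit0, bit1, bit2 below 0.03 m and (y of bit1 in the frame of rack above 0.075 m or y of bit1 in the frame of rack below -0.075 m or x of bit1 in the frame of rack below -0.325 m) and (y of bit2 in the frame of rack above 0.075 m or y of bit2 in the frame of rack below -0.075 m or x of bit2 in the frame of rack below -0.325 m) and height (world z) of brush below 0.008 m and angle between brush's own z axis and vertical below 0.15 rad and contact force between the fingers and brush below 0.3 N and (y of brush in the frame of rack above 0.085 m or y of brush in the frame of rack below -0.085 m or x of brush in the frame of rack below -0.335 m) and x of toe in the frame of mark_line between -0.005 and 0.005 m and value of joint lever below 0.06 rad and contact force between the fingers and leg above 2 N and linear speed of brush below 0.02 m/s); the arm keeps its last pose, push and grip.
It fails at once if a bit touched by the gripper (contact force between the fingers and bit0 above 0.5 N or contact force between the fingers and bit1 above 0.5 N or contact force between the fingers and bit2 above 0.5 N).
It fails at once if lever shut while the leg is more than 8 mm off the mark (value of joint lever below 0.12 rad and not (x of toe in the frame of mark_line between -0.008 and 0.008 m)).
It fails at once if saucer, pail, funnel or spoon moved more than 20 mm (distance of any of saucer, pail, funnel, spoon from where it was at the start of the episode above 0.02 m).
It also fails if it takes over 64 s, if anything falls off the work surface, if the arm or the gripper's body presses on something with over 40 N, if the wrist force passes 120 N, or if a joint passes its speed limit or range.

## Working session

There is one attempt and no reset: what is moved stays moved. The work goes in short steps, Python scripts to look and compute and a shell command to move; the robot and the scene stay as the last step left them, time stands still between calls to the robot, and variables do not carry over. Pictures are saved under pics/ and viewed, at most 10 in all, crops included, and the job is handed in when it is done.

```bash
ls; mkdir -p pics
cat > h.py <<'E'
import numpy as np,cv2
from plant import get_obs,vision,workorder
def cap(n,f=None):
    c=vision.capture(n)
    if f: cv2.imwrite('pics/'+f,c['pixels'][:,:,::-1])
    return c
def ray(c,u,v):
    f=240/np.tan(np.radians(c['vfov'])/2);P=np.array(c['pose'])
    d=P[:3,:3]@np.array([(u-c['cx'])/f,-(v-c['cy'])/f,-1]);return P[:3,3],d
def onz(c,u,v,z):
    o,d=ray(c,u,v);return o+d*(z-o[2])/d[2]
def proj(c,p):
    f=240/np.tan(np.radians(c['vfov'])/2);P=np.array(c['pose'])
    q=P[:3,:3].T@(np.array(p)-P[:3,3]);return c['cx']-f*q[0]/q[2],c['cy']+f*q[1]/q[2]
E
python3 - <<'E'
from h import *
for n in('top','side'):
    c=cap(n,n+'1.png');print({k:v for k,v in c.items() if k!='pixels'})
print(get_obs())
E
```

```text
pics
{'vfov': 43.495625477189854, 'cx': 323.07032689440763, 'cy': 239.74699033077115, 'pose': array([[ 2.55396737e-02,  9.93217937e-01, -1.13427750e-01,
         4.26862627e+02],
       [-9.99662812e-01,  2.59066794e-02,  1.76250205e-03,
        -6.29907031e+01],
       [ 4.68908499e-03,  1.13344489e-01,  9.93544684e-01,
         1.51930925e+03],
       [ 0.00000000e+00,  0.00000000e+00,  0.00000000e+00,
         1.00000000e+00]])}
{'vfov': 51.32589807438756, 'cx': 325.68043017815705, 'cy': 235.005988722829, 'pose': array([[ 9.70333786e-01,  1.64558106e-01, -1.77124175e-01,
         4.23256299e+02],
       [-2.41577963e-01,  6.89059888e-01, -6.83254388e-01,
        -7.91499897e+02],
       [ 9.61411609e-03,  7.05774115e-01,  7.08371702e-01,
         8.21434425e+02],
       [ 0.00000000e+00,  0.00000000e+00,  0.00000000e+00,
         1.00000000e+00]])}
{'time': 0.1, 'joint_positions': array([ 1.00902342e+00,  3.42706142e-01,  1.52491445e+00,  2.55947035e-05,
        1.27540797e+00, -1.45984004e-01]), 'dq': array([-0.00118806, -0.00124662, -0.00229528,  0.0011583 , -0.00144514,
       -0.0002381 ]), 'tau': array([ 2.02054965e-03, -4.32002950e+01, -2.44696480e+01,  7.20975478e-02,
        5.25530765e-02, -6.28480802e-05]), 'tool_pos': array([211.82385661, 479.97537955, 226.08936464]), 'tcp_rot': array([-3.14017558e+00, -2.33090557e-04,  2.72579612e+00]), 'contact_force': array([-0.91499565,  0.32981323,  0.39769304]), 'moment': array([-0.01175238, -0.03936341, -0.01668893]), 'finger_force': 0.0, 'grip_width': 91.96705357333475}
```

View pics/top1.png

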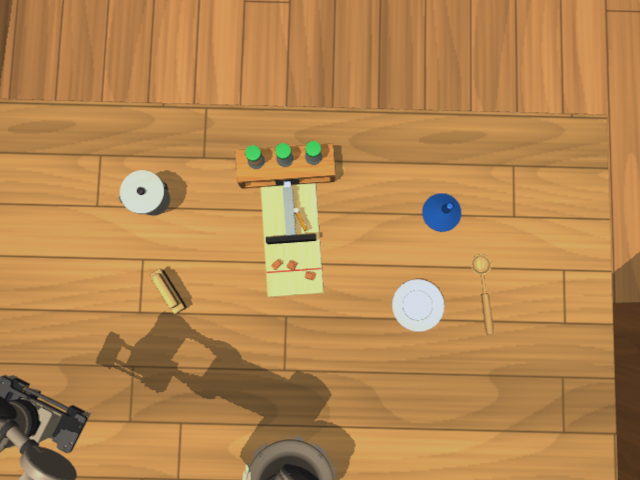

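View pics/side1.png

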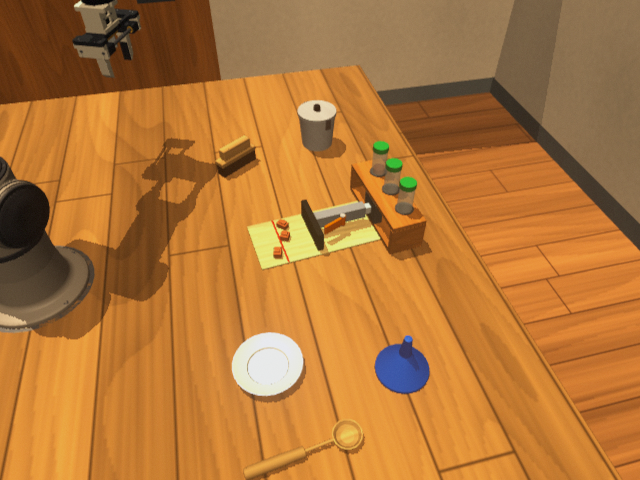

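The top view shows the board spanning (261,186) to (323,293), bits at (277,265), (292,265) and (310,275), the red line near row 270, the foot bar at (291,239), the lever at (303,219) and the brush at (168,290). The side view confirms all of these are upright.

```bash
cat > m.py <<'E'
from h import *
def cc(m,lo,hi=1e9):
    n,l,s,ce=cv2.connectedComponentsWithStats(m.astype(np.uint8))
    return [(l==i) for i in range(1,n) if lo<=s[i,4]<=hi]
def measure(top,box=(255,175,335,305)):
    im=top['pixels'];hsv=cv2.cvtColor(im,cv2.COLOR_RGB2HSV);H,S,V=[hsv[:,:,i].astype(int) for i in range(3)]
    return H,S,V
E
python3 - <<'E'
from m import *
t=cap('top');s=cap('side')
H,S,V=measure(t)
for (u,v) in [(305,285),(270,210),(290,270),(300,270),(277,265),(310,275),(303,219),(280,239),(165,288),(158,272),(175,300),(150,290),(340,250),(290,210)]:
    print('t',u,v,H[v,u],S[v,u],V[v,u],t['pixels'][v,u])
H,S,V=measure(s)
for (u,v) in [(270,255),(287,255),(278,252),(335,223),(312,225),(236,147),(237,160),(200,200)]:
    print('s',u,v,H[v,u],S[v,u],V[v,u])
im=np.hstack([cv2.resize(t['pixels'][170:310,250:340],None,fx=4,fy=4,interpolation=2),cv2.resize(t['pixels'][220:360,110:215],None,fx=4,fy=4,interpolation=2)])
cv2.imwrite('pics/crop1.png',im[:,:,::-1])
E
```

```text
t 305 285 33 80 221 [213 221 152]
t 270 210 33 82 221 [213 221 150]
t 290 270 7 158 210 [210 110  80]
t 300 270 10 138 214 [214 138  98]
t 277 265 13 161 200 [200 127  74]
t 310 275 11 170 214 [214 125  71]
t 303 219 21 116 185 [185 161 101]
t 280 239 30 16 48 [48 48 45]
t 165 288 20 129 212 [212 178 105]
t 158 272 20 131 213 [213 176 104]
t 175 300 17 137 121 [121  92  56]
t 150 290 16 149 210 [210 152  87]
t 340 250 16 150 213 [213 155  88]
t 290 210 57 15 190 [180 190 179]
s 270 255 28 129 233
s 287 255 19 160 234
s 278 252 11 214 197
s 335 223 12 226 139
s 312 225 17 155 66
s 236 147 16 186 111
s 237 160 14 184 68
s 200 200 15 190 211
```

View pics/crop1.png

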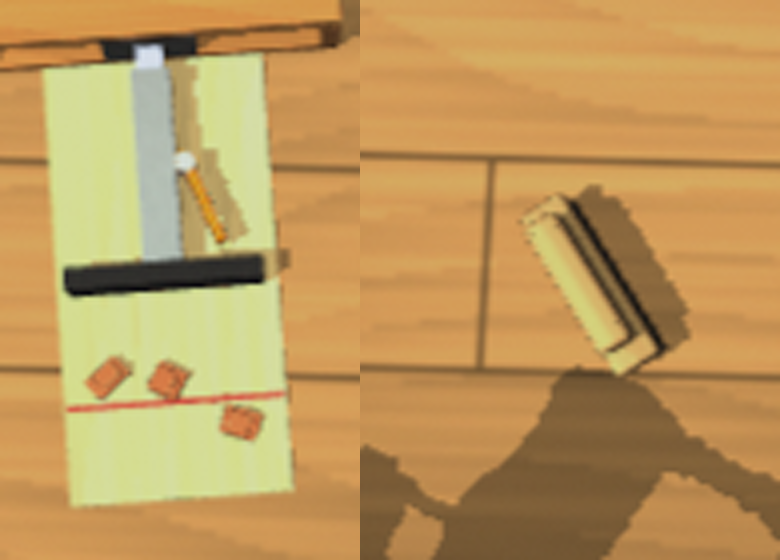

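The crop shows the board quad, the three bits by the red line, the open lever and the brush's back and ridge tilted about 30° from image vertical.

```bash
cat > m2.py <<'E'
from m import *
def board(t):
    H,S,V=measure(t)
    m=((H>=26)&(H<=40)&(S>50)&(S<130)&(V>190)).astype(np.uint8)
    m=cv2.morphologyEx(m,cv2.MORPH_CLOSE,np.ones((25,25)))
    m=max(cc(m,500),key=lambda x:x.sum())
    r=cv2.minAreaRect(np.argwhere(m)[:,::-1].astype(np.float32))
    return cv2.boxPoints(r)
E
python3 - <<'E'
from m2 import *
np.set_printoptions(precision=1,suppress=True)
t=cap('top');s=cap('side')
cor=np.array([[44,68],[265,53],[293,489],[71,507]])/4+[250,170]-.4
W=np.array([onz(t,*p,4) for p in cor]);print(board(t),'\n',W)
print('sides',[np.linalg.norm(W[i]-W[i-1]) for i in range(4)])
mid=W.mean(0);ax=(W[0]+W[1]-W[2]-W[3])/2;yaw=np.arctan2(ax[1],ax[0]);ay=W[0]+W[3]-W[1]-W[2];
print('mid',mid,'yaw x',yaw,'yaw y',np.arctan2(ay[1],ay[0])-np.pi/2)
R=np.array([[np.cos(yaw),-np.sin(yaw)],[np.sin(yaw),np.cos(yaw)]])
O=mid[:2]+R@[177.5,0];print('rack origin',O)
def rk(p):return R.T@(np.array(p)[:2]-O)
H,S,V=measure(t)
reg=np.zeros_like(H,bool);reg[250:293,266:322]=1
red=reg&(t['pixels'][:,:,0].astype(int)-t['pixels'][:,:,1]>55)
for c in cc(red,1):
    v,u=np.argwhere(c).mean(0);print('red',c.sum(),u,v,rk(onz(t,u,v,4)))
for n,(u,v) in dict(b0=(108,376),b1=(169,380),b2=(242,421),lineL=(69,409),lineR=(284,394),tip=(222,241),toeL=(68,295),toeR=(263,281),inL=(66,268),inR=(262,256)).items():
    z=dict(b=13,l=4,t=55,i=55)[n[0]]
    if n=='tip':z=52
    p=onz(t,u/4+250-.4,v/4+170-.4,z);print(n,p,rk(p))
for n,q in dict(back=[(522,215),(565,193),(665,350),(622,375)],ridge=[(530,220),(560,207),(635,342),(608,352)]).items():
    z={'back':44,'ridge':74}[n]
    P=np.array([onz(t,(u-360)/4+110-.4,v/4+220-.4,z) for u,v in q]);print(n,P.mean(0),rk(P.mean(0)),np.linalg.norm(P[0]-P[1]),np.linalg.norm(P[1]-P[2]),(lambda d:np.degrees(np.arctan2(d[1],d[0])))(P[0]+P[1]-P[2]-P[3]), proj(s,P.mean(0)))
E
```

```text
[[259.7 186.9]
 [314.9 183. ]
 [322.7 292.2]
 [267.5 296.1]] 
 [[732.6  97.7   4. ]
 [746.1 -43.4   4. ]
 [468.2 -68.5   4. ]
 [453.4  70.3   4. ]]
sides [np.float64(280.45954055691755), np.float64(141.74306397671532), np.float64(278.9532583552993), np.float64(139.59583187359226)]
mid [600.1  14.    4. ] yaw x 0.09380087803424457 yaw y 0.10085283244259502
rack origin [776.8  30.6]
red 5 321.0 252.0 [-215.9  -72. ]
red 54 276.5 264.0 [-238.7   42.1]
red 144 292.6458333333333 267.97222222222223 [-251.4    2.1]
red 62 309.741935483871 275.11290322580646 [-272.3  -39.7]
b0 [535.6  49.3  13. ] [-238.4   41.2]
b1 [534.1  11.   13. ] [-243.5    3.2]
b2 [509.6 -35.5  13. ] [-272.2  -40.8]
lineL [514.8  73.8   4. ] [-256.8   67.5]
lineR [527.8 -61.3   4. ] [-256.5  -68.2]
tip [617.7 -20.8  52. ] [-163.2  -36.3]
toeL [581.6  72.3  55. ] [-190.5   59.8]
toeR [593.3 -46.7  55. ] [-189.9  -59.8]
inL [598.2  74.1  55. ] [-173.8   60. ]
inR [608.7 -45.7  55. ] [-174.5  -60.2]
back [461.1 309.9  44. ] [-288.1  307.6] 29.19038617703193 114.91395881834602 34.94320821531231 (np.float64(235.3821612961334), np.float64(152.4640579141348))
ridge [462.  308.5  74. ] [-287.4  306.1] 19.370869318901466 93.32908063952523 32.58439262037757 (np.float64(234.4107662395035), np.float64(143.1565908237801))
```

Run:
```python
from m2 import *
s=cap('side');im=s['pixels']
a=cv2.resize(im[120:190,195:275],None,fx=5,fy=5,interpolation=2)
b=cv2.resize(im[195:265,245:325],None,fx=5,fy=5,interpolation=2)
cv2.imwrite('pics/crop2.png',np.hstack([a,b])[:,:,::-1])
```

```text
(no output)
```

View pics/crop2.png

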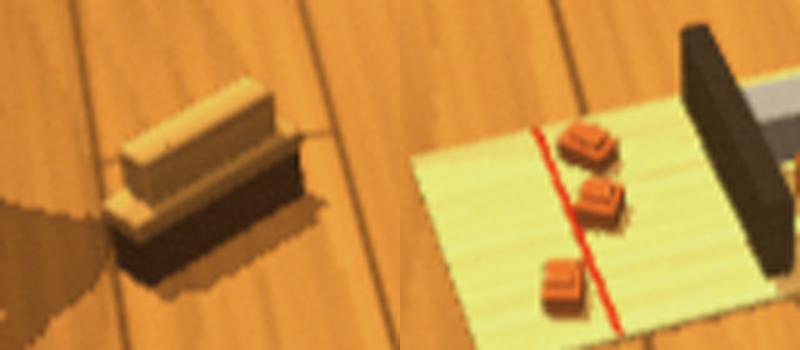

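```bash
cat > go.py <<'E'
import sys,json
from h import *
from scipy.spatial.transform import Rotation as Ro
# usage: go.py x y z ydir_deg  (world mm) -> dp, rotation
# or:    go.py r X Y z (rack frame mm, fingers closing along rack y)
O=np.array([776.8,30.6]);YAW=0.097
O=np.array([600.1,14.0])+177.5*np.array([np.cos(YAW),np.sin(YAW)])
R=np.array([[np.cos(YAW),-np.sin(YAW)],[np.sin(YAW),np.cos(YAW)]])
if __name__=='__main__':
    a=sys.argv[1:]
    if a[0]=='r':
        x,y=O+R@[float(a[1]),float(a[2])];z=float(a[3]);yd=YAW+np.pi/2
    else: x,y,z,yd=map(float,a);yd=np.radians(yd)
    o=get_obs();Rc=Ro.from_euler('xyz',o['tcp_rot']);p=np.array(o['tool_pos'])
    Rt=Ro.from_euler('xyz',[np.pi,0,yd+np.pi/2])
    print('t',o['time'],'rack',np.round(R.T@(p[:2]-O),1),'z',round(p[2],1),'F',np.round(o['contact_force'],1),'w',round(o['grip_width'],1),'grip',round(o['finger_force'],1))
    print('dp',np.round(Rc.inv().apply(np.array([x,y,z])-p)/1000,4),'rot',np.round((Rc.inv()*Rt).as_rotvec(),3))
E
python3 go.py 461.5 309 120 124
```

```text
t 0.35 rack [-518.6  501.6] z 226.6 F [-0.3  0.5  0.1] w 91.8 grip 0.0
dp [-0.2974 -0.0558  0.1066] rot [-0.    -0.    -1.009]
```

```bash
python3 -m pendant '{"dp":[[-0.06,-0.011,0.02],[-0.12,-0.022,0.04],[-0.18,-0.034,0.06],[-0.24,-0.045,0.08],[-0.297,-0.056,0.106],[-0.297,-0.056,0.106],[-0.297,-0.056,0.106],[-0.297,-0.056,0.106]],"rotation":[[0,0,-0.15],[0,0,-0.3],[0,0,-0.45],[0,0,-0.6],[0,0,-0.75],[0,0,-0.9],[0,0,-1.009],[0,0,-1.009]]}'
python3 go.py 461.5 309 120 124
python3 - <<'E'
from h import *
c=cap('top');cv2.imwrite('pics/t2.png',cv2.resize(c['pixels'][220:360,80:260],None,fx=4,fy=4)[:,:,::-1])
E
```

```text
time: 1.35
tool_pos: [461.2, 308.9, 120.6]
tcp_rot: [3.141, -0.0, -2.55]
contact_force: [0.3, 0.1, 0.0]
grip_width: 92.0
finger_force: 0.0
t 1.35 rack [-287.1  307. ] z 120.6 F [0.3 0.1 0. ] w 92.0 grip 0.0
dp [-0.0003 -0.0001  0.0006] rot [ 0.    -0.    -0.002]
```

View pics/t2.png

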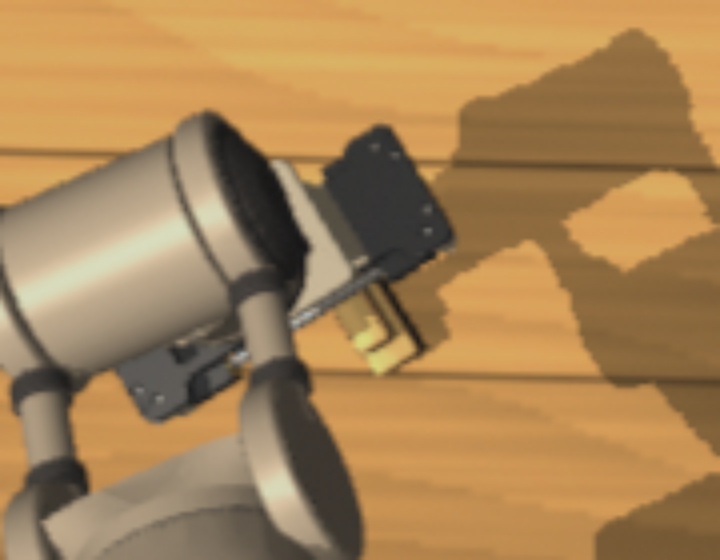

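The gripper sits over the brush, closing across its ridge (brush end visible at crop (380,340)). I'll lower it and grip.

```bash
python3 -m pendant '{"dp":[[0,0,0.03],[0,0,0.055],[0,0,0.072],[0,0,0.072]],"rotation":[[0,0,0],[0,0,0],[0,0,0],[0,0,0]]}'
python3 -m pendant '{"dp":[[0,0,0],[0,0,0],[0,0,0],[0,0,0],[0,0,0],[0,0,0]],"rotation":[[0,0,0],[0,0,0],[0,0,0],[0,0,0],[0,0,0],[0,0,0]]}' 0.01
```

```text
time: 1.9
tool_pos: [460.2, 309.0, 47.8]
tcp_rot: [3.141, -0.002, -2.55]
contact_force: [0.3, 0.0, 0.4]
grip_width: 91.8
finger_force: 0.0
time: 2.65
tool_pos: [461.1, 309.1, 48.7]
tcp_rot: [3.142, 0.0, -2.548]
contact_force: [0.1, 0.0, -0.0]
grip_width: 36.2
finger_force: 0.0
```

```bash
python3 -m pendant '{"dp":[[0,0,0],[0,0,0],[0,0,0],[0,0,0]],"rotation":[[0,0,0],[0,0,0],[0,0,0],[0,0,0]]}' 0.01
python3 -m pendant '{"dp":[[0,0,-0.02],[0,0,-0.05],[0,0,-0.05],[0,0,-0.05]],"rotation":[[0,0,0],[0,0,0],[0,0,0],[0,0,0]]}'
python3 go.py r -268 130 98
```

```text
time: 3.15
tool_pos: [461.1, 309.1, 48.7]
tcp_rot: [3.142, 0.0, -2.548]
contact_force: [-0.9, 1.1, 0.4]
grip_width: 21.9
finger_force: 30.0
time: 3.65
tool_pos: [460.6, 308.9, 97.9]
tcp_rot: [3.141, -0.001, -2.548]
contact_force: [-0.4, -0.3, -1.8]
grip_width: 21.8
finger_force: 30.0
t 3.65 rack [-287.8  307. ] z 97.9 F [-0.4 -0.3 -1.8] w 21.8 grip 30.0
dp [ 6.680e-02 -1.651e-01 -1.000e-04] rot [-0.    -0.001  0.496]
```

```bash
python3 -m pendant '{"dp":[[0.017,-0.041,0],[0.033,-0.083,0],[0.05,-0.124,0],[0.067,-0.165,0],[0.067,-0.165,0],[0.067,-0.165,0]],"rotation":[[0,0,0.12],[0,0,0.25],[0,0,0.37],[0,0,0.497],[0,0,0.497],[0,0,0.497]]}'
python3 go.py r -268 130 54.5
python3 - <<'E'
from h import *
c=cap('side','s3.png')
E
```

```text
time: 4.4
tool_pos: [497.1, 135.1, 97.8]
tcp_rot: [3.141, -0.002, -3.045]
contact_force: [0.2, 0.2, -1.7]
grip_width: 22.0
finger_force: 30.0
t 4.4 rack [-268.2  130.5] z 97.8 F [ 0.2  0.2 -1.7] w 22.0 grip 30.0
dp [-0.0003 -0.0005  0.0433] rot [ 0.    -0.002 -0.   ]
```

View pics/s3.png

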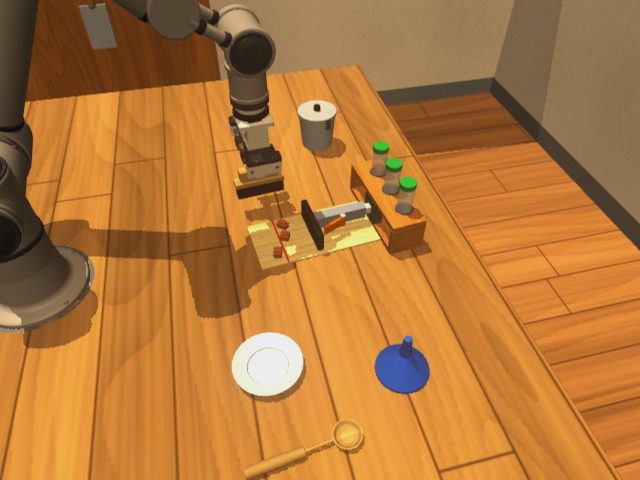

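The brush is held level and aligned with the board (258,182), with the bits still at (281,224), (285,235) and (278,252). Next I lower it and sweep toward -y.

```bash
python3 -m pendant '{"dp":[[0,-0.01,0.02],[0,-0.02,0.0435],[0,-0.03,0.0435],[0,-0.045,0.0435],[0,-0.06,0.0435],[0,-0.075,0.0435],[0,-0.09,0.0435],[0,-0.105,0.0435]],"rotation":[[0,0,0],[0,0,0],[0,0,0],[0,0,0],[0,0,0],[0,0,0],[0,0,0],[0,0,0]]}'
python3 -m pendant '{"dp":[[0,-0.014,0],[0,-0.028,0],[0,-0.042,0],[0,-0.056,0],[0,-0.07,0],[0,-0.084,0],[0,-0.098,0],[0,-0.11,0]],"rotation":[[0,0,0],[0,0,0],[0,0,0],[0,0,0],[0,0,0],[0,0,0],[0,0,0],[0,0,0]]}'
python3 go.py r -268 -85 55
python3 - <<'E'
from h import *
c=cap('side');cv2.imwrite('pics/s4.png',cv2.resize(c['pixels'][130:330,200:440],None,fx=3,fy=3)[:,:,::-1])
E
```

```text
time: 5.45
tool_pos: [508.1, 29.2, 55.4]
tcp_rot: [3.142, 0.0, -3.046]
contact_force: [1.2, 0.1, -1.1]
grip_width: 21.7
finger_force: 30.0
time: 6.45
tool_pos: [518.5, -80.1, 55.2]
tcp_rot: [3.142, 0.0, -3.046]
contact_force: [0.5, -0.1, -0.8]
grip_width: 21.8
finger_force: 30.0
t 6.45 rack [-267.8  -85.8] z 55.2 F [ 0.5 -0.1 -0.8] w 21.8 grip 30.0
dp [0.0002 0.0008 0.0002] rot [ 0.     0.    -0.001]
```

View pics/s4.png

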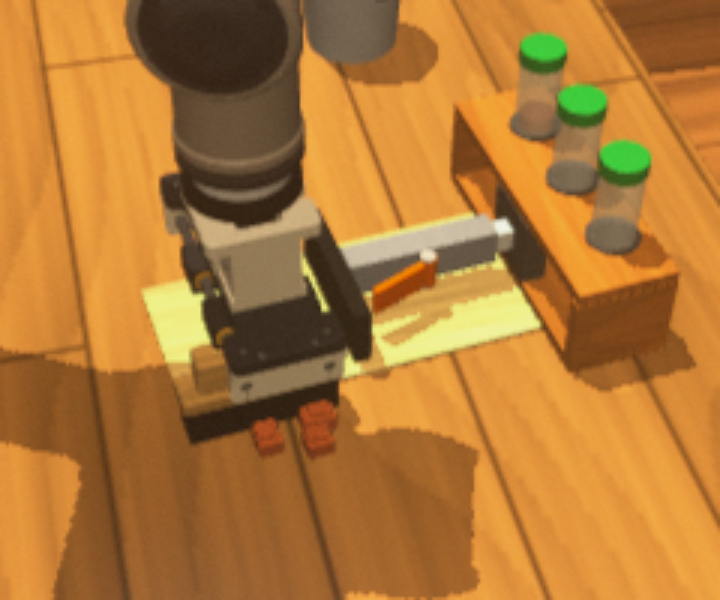

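All three bits are off the -y edge, ahead of the brush (crop (268,436), (318,412), (318,435)). I'll back off, lift, and put the brush down on the +y side.

```bash
python3 -m pendant '{"dp":[[0,0,0],[0,0.006,-0.002],[0,0.01,-0.03],[0,0.05,-0.04],[0,0.1,-0.04],[0,0.15,-0.04],[0,0.2,-0.04],[0,0.246,-0.03]],"rotation":[[0,0,0],[0,0,0],[0,0,0],[0,0,0],[0,0,0],[0,0,0],[0,0,0],[0,0,0]]}'
python3 go.py r -268 160 49
```

```text
time: 7.5
tool_pos: [494.6, 168.4, 86.0]
tcp_rot: [3.141, 0.002, -3.044]
contact_force: [0.4, -1.0, -1.9]
grip_width: 21.8
finger_force: 30.0
t 7.5 rack [-267.6  163.8] z 86.0 F [ 0.4 -1.  -1.9] w 21.8 grip 30.0
dp [ 0.0005 -0.0039  0.037 ] rot [0.    0.002 0.   ]
```

```bash
python3 -m pendant '{"dp":[[0,0,0.015],[0,0,0.03],[0,0,0.036],[0,0,0.0365],[0,0,0.0365]],"rotation":[[0,0,0],[0,0,0],[0,0,0],[0,0,0],[0,0,0]]}'
python3 -m pendant '{"dp":[[0,0,0],[0,0,0],[0,0,0],[0,0,0],[0,0,0],[0,0,0],[0,0,0],[0,0,0]],"rotation":[[0,0,0],[0,0,0],[0,0,0],[0,0,0],[0,0,0],[0,0,0],[0,0,0],[0,0,0]]}' 0.0915
python3 -m pendant '{"dp":[[0,0,-0.03],[0,0,-0.08],[0,0,-0.08]],"rotation":[[0,0,0],[0,0,0],[0,0,0]]}'
python3 go.py r -163 -5 110
```

```text
time: 8.12
tool_pos: [495.1, 164.9, 48.7]
tcp_rot: [3.142, 0.0, -3.047]
contact_force: [0.5, -0.1, -1.3]
grip_width: 21.7
finger_force: 30.0
time: 9.12
tool_pos: [494.8, 165.7, 48.7]
tcp_rot: [3.142, 0.0, -3.045]
contact_force: [-0.4, -0.1, 0.0]
grip_width: 91.0
finger_force: 0.0
time: 9.5
tool_pos: [497.2, 166.2, 132.3]
tcp_rot: [3.141, 0.008, -3.045]
contact_force: [-0.1, -0.1, -0.1]
grip_width: 91.4
finger_force: 0.0
t 9.5 rack [-265.2  161.4] z 132.3 F [-0.1 -0.1 -0.1] w 91.4 grip 0.0
dp [-0.1022 -0.1664  0.023 ] rot [ 0.001  0.008 -0.001]
```

```bash
python3 -m pendant '{"dp":[[-0.03,-0.04,0],[-0.06,-0.09,0],[-0.09,-0.13,0.01],[-0.11,-0.167,0.023],[-0.11,-0.167,0.023],[-0.11,-0.167,0.023]],"rotation":[[0,0,0],[0,0,0],[0,0,0],[0,0,0],[0,0,0],[0,0,0]]}' 0.0918
python3 go.py r -155 -5 26
python3 - <<'E'
from h import *
c=cap('side');d=cap('top')
a=cv2.resize(c['pixels'][120:280,230:430],None,fx=2,fy=2);b=cv2.resize(d['pixels'][170:330,190:390],None,fx=2,fy=2)
cv2.imwrite('pics/s5.png',cv2.hconcat([a,b])[:,:,::-1])
E
```

```text
time: 10.25
tool_pos: [619.5, 10.5, 104.8]
tcp_rot: [3.141, -0.002, -3.046]
contact_force: [-0.4, 0.1, -0.3]
grip_width: 91.7
finger_force: 0.0
t 10.25 rack [-158.5   -5.4] z 104.8 F [-0.4  0.1 -0.3] w 91.7 grip 0.0
dp [-0.0037  0.0003  0.0788] rot [ 0.001 -0.002 -0.001]
```

View pics/s5.png

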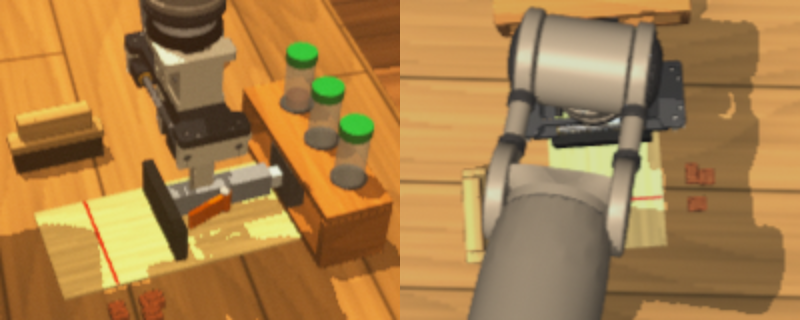

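The brush stands at left, the bits lie off the board, and the fingers hover between foot and rack. I'll descend straddling the sleeve and lever.

```bash
python3 -m pendant '{"dp":[[-0.003,0,0.02],[-0.003,0,0.04],[-0.003,0,0.06],[-0.003,0,0.078],[-0.003,0,0.078]],"rotation":[[0,0,0],[0,0,0],[0,0,0],[0,0,0],[0,0,0]]}'
python3 -m pendant '{"dp":[[0.003,0,0],[0.006,0,0],[0.009,0,0],[0.012,0,0],[0.012,0,0]],"rotation":[[0,0,0],[0,0,0],[0,0,0],[0,0,0],[0,0,0]]}'
python3 go.py r -165 -5 26
```

```text
time: 10.98
tool_pos: [622.0, 10.8, 25.7]
tcp_rot: [3.141, -0.004, -3.045]
contact_force: [-0.6, 0.3, -0.1]
grip_width: 91.9
finger_force: 0.0
time: 11.6
tool_pos: [611.9, 9.1, 28.4]
tcp_rot: [-3.141, 0.002, -3.045]
contact_force: [2.0, 0.8, 1.7]
grip_width: 91.8
finger_force: 1.1
t 11.6 rack [-166.3   -6. ] z 28.4 F [2.  0.8 1.7] w 91.8 grip 1.1
dp [-0.0013  0.001   0.0024] rot [-0.     0.002 -0.001]
```

```bash
python3 -m pendant '{"dp":[[0.008,0,0.002],[0.017,0,0.002],[0.026,0,0.002],[0.035,0,0.002],[0.044,0,0.002],[0.052,0,0.002],[0.06,0,0.002],[0.06,0,0.002]],"rotation":[[0,0,0],[0,0,0],[0,0,0],[0,0,0],[0,0,0],[0,0,0],[0,0,0],[0,0,0]]}'
python3 go.py r -232 -5 26
python3 - <<'E'
from h import *
c=cap('side');d=cap('top')
cv2.imwrite('pics/s6full.png',c['pixels'][:,:,::-1]);cv2.imwrite('pics/t6full.png',d['pixels'][:,:,::-1])
a=cv2.resize(c['pixels'][180:280,240:340],None,fx=4,fy=4);b=cv2.resize(d['pixels'][200:300,250:350],None,fx=4,fy=4)
cv2.imwrite('pics/s6.png',cv2.hconcat([a,b])[:,:,::-1])
E
```

```text
time: 12.6
tool_pos: [550.8, 3.3, 25.7]
tcp_rot: [3.141, -0.001, -3.046]
contact_force: [3.7, -0.5, 1.6]
grip_width: 91.5
finger_force: 1.6
t 12.6 rack [-227.6   -5.9] z 25.7 F [ 3.7 -0.5  1.6] w 91.5 grip 1.6
dp [ 0.0044  0.0009 -0.0003] rot [ 0.    -0.001 -0.001]
```

View pics/s6.png

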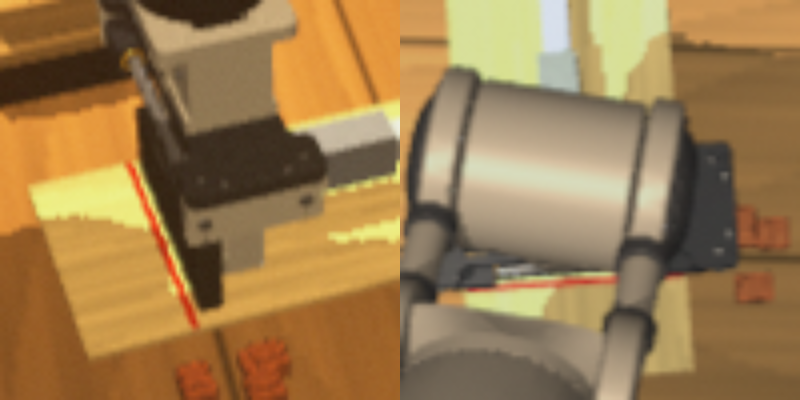

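Run:
```python
from go import *
c=vision.capture('side')
im=c['pixels'].astype(int)
rk=lambda p:R.T@(p[:2]-O)
# red line pixels in side view -> rack x at z=4 ; foot: leftmost dark pixel edge per row, on bottom z=6 
red=(im[:,:,0]-im[:,:,1]>110)&(im[:,:,1]<95)
red[:,:270]=0;red[:218]=0;red[262:]=0;red[:,292:]=0
P=np.argwhere(red);X=np.array([rk(onz(c,u,v,4)) for v,u in P]);print(len(P),'line x med',np.median(X[:,0]),X[:,0].std(),'fit slope',np.polyfit(X[:,1],X[:,0],1))
g=im.sum(2)
for v in range(236,262): print(v,g[v,278:302])
# predicted pixel rows of candidates
for tx in(-250,-253,-256,-259):
    q=[proj(c,[*(O+R@[tx,-62]),z]) for z in(6,55)];print(tx,np.round(q,1).tolist(),np.round(proj(c,[*(O+R@[tx+14,-62]),6]),1))
```

```text
54 line x med -256.3789977089249 0.9769971916801553 fit slope [-8.77525336e-04 -2.56363842e+02]
236 [322 402 588 356 146 113 111 109 250 336 341 285 189 172 204 297 336 349
 345 340 341 347 343 348]
237 [301 298 571 524 239  99 110 105 218 329 353 294 289 236 289 334 348 346
 347 342 348 350 352 350]
238 [322 248 482 597 323 121 110 113 272 350 349 348 358 303 334 349 342 348
 348 352 341 336 341 338]
239 [406 285 288 517 357 165 108 106 251 340 348 344 339 308 338 345 310 319
 337 343 333 333 336 328]
240 [438 327 256 365 482 229 104  98 139 325 349 349 296 249 255 260 209 265
 313 333 329 327 330 327]
241 [428 327 256 312 568 313 126 108 101 245 260 256 190 154 127 114 116 210
 307 327 333 334 324 325]
242 [418 373 266 268 575 514 226  97 106 124 108 111 113 115 113 120 118 188
 293 330 328 333 332 329]
243 [433 435 314 253 522 602 329 120 107 102 111 121 110 116 106 110 105 197
 307 325 328 329 333 328]
244 [444 444 402 283 374 583 354 135 103  98 101  99 118 112 106 112 102 189
 287 328 335 336 327 328]
245 [443 443 437 325 299 524 496 223 105  98 106 111 113 111 113 121  99 177

[... 1181 characters left out ...]
17 413 420 421 316 255 365 364 285 261 328 352 370 458
 458 465 464 459 457 460]
258 [416 417 423 421 424 427 432 436 351 262 323 444 420 419 456 462 452 462
 461 460 457 465 452 445]
259 [429 431 431 428 432 439 453 456 417 280 284 439 462 460 450 459 456 460
 446 439 430 412 393 369]
260 [429 433 431 433 440 448 462 465 458 343 253 380 451 464 451 437 436 409
 392 364 363 328 315 318]
261 [442 438 447 444 446 455 456 456 456 417 327 330 413 407 386 357 336 318
 313 299 302 298 305 310]
-250 [[290.1, 257.5], [289.2, 242.1]] [296.2 256. ]
-253 [[288.8, 257.9], [287.8, 242.4]] [294.9 256.3]
-256 [[287.5, 258.2], [286.4, 242.7]] [293.6 256.6]
-259 [[286.2, 258.5], [285.1, 243.0]] [292.3 257. ]
```

```bash
python3 -m pendant '{"dp":[[0.002,0.001,0],[0.004,0.001,0],[0.005,0.001,0],[0.005,0.001,0],[0.005,0.001,0],[0.005,0.001,0]],"rotation":[[0,0,0],[0,0,0],[0,0,0],[0,0,0],[0,0,0],[0,0,0]]}'
python3 go.py r -232 -5 26
cat > toe.py <<'E'
from go import *
c=vision.capture('side');im=c['pixels'].astype(int)
rk=lambda p:R.T@(p[:2]-O)
red=(im[:,:,0]-im[:,:,1]>110)&(im[:,:,1]<95);red[:,270-5:292]&=True
red[:,:265]=0;red[:218]=0;red[263:]=0;red[:,293:]=0
P=np.argwhere(red);X=np.array([rk(onz(c,u,v,4)) for v,u in P]);print(len(P),'line',np.median(X[:,0]))
g=im.sum(2)
for v in range(250,260): print(v,g[v,280:302])
for tx in(-252,-255,-258):print(tx,[np.round(proj(c,[*(O+R@[x,-62]),6]),1).tolist() for x in(tx,tx+14)])
cv2.imwrite('pics/s7.png',cv2.resize(c['pixels'][200:275,250:350],None,fx=8,fy=8,interpolation=2)[:,:,::-1])
E
python3 toe.py
```

```text
time: 13.5
tool_pos: [547.0, 3.7, 25.6]
tcp_rot: [-3.141, 0.001, -3.045]
contact_force: [5.2, -3.2, 1.0]
grip_width: 91.8
finger_force: 2.2
t 13.5 rack [-231.3   -5.1] z 25.6 F [ 5.2 -3.2  1. ] w 91.8 grip 2.2
dp [ 0.0007  0.0001 -0.0004] rot [-0.     0.001 -0.001]
61 line -256.2199945036847
250 [433 423 574 441 306 176 107  99 101 109 106 106 108 154 416 446 449 452
 451 458 454 456]
251 [417 507 585 554 370 211 131 102 101 105 107 118 108 153 419 454 453 451
 453 442 442 437]
252 [428 525 598 607 457 296 153 109 117 104 112 105 111 129 409 445 441 438
 431 424 429 421]
253 [440 451 532 548 443 307 183 103 106 107 109 119 108 113 394 428 423 422
 421 411 418 422]
254 [451 451 451 449 418 282 208 125 111 108 107 106 111 111 383 421 426 418
 421 431 436 451]
255 [458 460 453 444 439 321 246 153 114 107 114 109 102 110 388 423 439 442
 451 454 459 467]
256 [441 436 430 426 419 387 271 183 121  98 109 117 106 175 417 452 460 461
 467 464 461 463]
257 [424 414 418 417 422 419 319 222 141 134 190 251 332 365 447 467 465 461
 464 457 456 461]
258 [420 420 423 424 433 439 362 258 263 333 370 401 452 459 461 460 461 455
 466 455 451 440]
259 [432 427 425 434 455 460 420 283 282 435 458 455 450 459 457 467 450 435
 435 408 386 371]
-252 [[289.2, 257.7], [295.3, 256.2]]
-255 [[287.9, 258.1], [294.0, 256.5]]
-258 [[286.6, 258.4], [292.7, 256.9]]
```

View pics/s7.png

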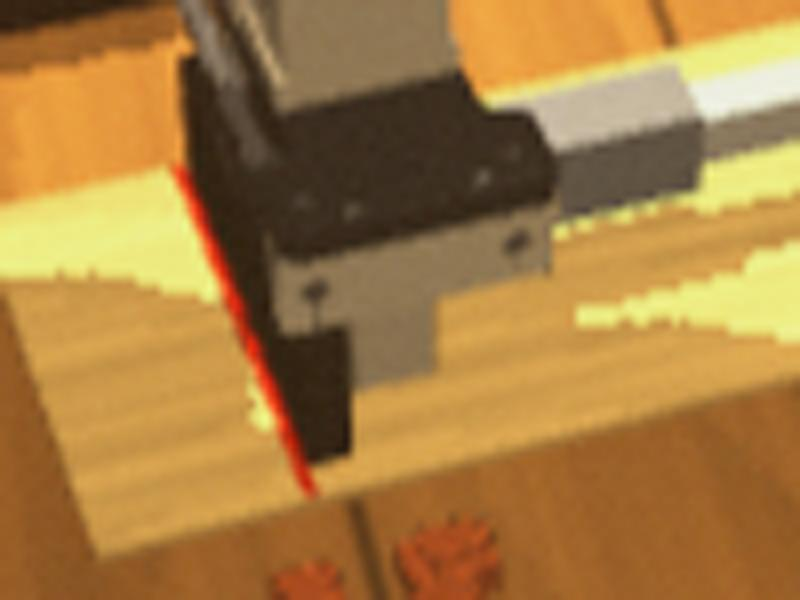

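The fingers are hooked with the lever behind, and the foot's outer face lies along the red line, perhaps 1 mm short. I'll nudge 1 mm, then close.

```bash
python3 -m pendant '{"dp":[[0.001,0,0],[0.001,0,0],[0.001,0,0],[0.001,0,0]],"rotation":[[0,0,0],[0,0,0],[0,0,0],[0,0,0]]}'
python3 toe.py | tail -14
python3 -m pendant '{"dp":[[0,0,0],[0,0,0],[0,0,0],[0,0,0],[0,0,0],[0,0,0]],"rotation":[[0,0,0],[0,0,0],[0,0,0],[0,0,0],[0,0,0],[0,0,0]]}' 0.02
python3 -m pendant '{"dp":[[0,0,0],[0,0,0],[0,0,0],[0,0,0],[0,0,0],[0,0,0]],"rotation":[[0,0,0],[0,0,0],[0,0,0],[0,0,0],[0,0,0],[0,0,0]]}'
python3 toe.py
```

```text
time: 14.05
tool_pos: [546.1, 3.6, 25.7]
tcp_rot: [-3.141, 0.001, -3.045]
contact_force: [4.9, -2.3, 1.6]
grip_width: 91.8
finger_force: 2.3
 432 432 432 442]
255 [452 456 450 443 437 323 198 126 101 103 109 111 113 213 397 424 440 444
 448 450 457 468]
256 [440 435 424 422 422 390 265 157 117 107 107 104 114 273 430 460 465 459
 467 469 463 462]
257 [420 419 415 417 418 422 315 193 113 136 184 253 329 400 457 469 464 461
 468 460 460 458]
258 [422 423 422 426 430 435 351 235 250 333 361 409 452 458 459 459 458 454
 460 459 446 432]
259 [427 427 436 439 448 452 416 284 292 445 462 458 461 454 467 464 451 434
 436 413 391 367]
-252 [[289.2, 257.7], [295.3, 256.2]]
-255 [[287.9, 258.1], [294.0, 256.5]]
-258 [[286.6, 258.4], [292.7, 256.9]]
time: 14.85
tool_pos: [546.2, 2.5, 25.6]
tcp_rot: [-3.14, 0.001, -3.045]
contact_force: [4.1, -7.7, -0.6]
grip_width: 36.6
finger_force: 4.6
time: 15.6
tool_pos: [545.8, 3.9, 25.5]
tcp_rot: [3.142, 0.0, -3.045]
contact_force: [5.1, -1.8, 0.5]
grip_width: 33.3
finger_force: 32.0
35 line -256.72057627553374
250 [433 427 577 440 251 126 108 107 109 107 
[... 318 characters left out ...]
419 421 426 428]
254 [453 450 451 453 405 276 159 110 109 105 111 117 101 218 386 418 418 425
 429 436 436 439]
255 [455 453 451 441 437 321 192 123 110 101 108 101 115 216 398 429 430 441
 447 453 462 462]
256 [440 435 431 427 428 381 250 143 109 106 117 112 108 266 420 454 460 464
 463 467 467 466]
257 [424 419 415 412 418 420 319 177 112 132 182 243 332 404 454 469 476 462
 458 465 456 465]
258 [422 412 419 423 437 439 353 249 246 334 376 402 448 458 459 458 465 452
 459 460 446 434]
259 [431 425 432 440 455 457 419 286 288 437 461 459 458 462 457 457 446 431
 433 409 388 368]
-252 [[289.2, 257.7], [295.3, 256.2]]
-255 [[287.9, 258.1], [294.0, 256.5]]
-258 [[286.6, 258.4], [292.7, 256.9]]
```

```bash
python3 -c "
from plant import workorder
print(workorder.close_job())"
```

```text
the job is handed in; nothing more can be done
None
```

I handed the job in at about 16 s: the bits are swept off the board, the brush stands on the shelf at the +y side, and the leg is held about 1 mm or less from the red line by camera estimate, with the lever clamped shut at 32 N; the hand-in call gave no verdict.

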